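# Sweep the tested pieces into the collecting tray

### The job

Three steel test pieces (a tall disc, a smaller disc and a flat square) lie on the bench in front of the open side of the three-sided green-floored tray. With the fingertips, slide them slowly across the bench until all three lie flat and completely inside the tray; only push them, do not pick any of them up. Leave the two capped vials, the wide flat reference block and the cone-topped anvil standing where they are.

Things in the scene. Friction and masses are not known exactly. Their poses are not given: they have to be found in the camera images.
- collecting_tray: Three-sided aluminium tray fixed to the bench. Origin on the bench at the middle of its open mouth; +x points into the tray (sweep direction), y along the mouth, z up. Inside 210 mm wide (y +-105), 100 mm deep (x 0 to 100). Walls 4 mm thick, rim 25 mm high, on both sides and far end, none at the mouth. Green floor level with the bench, no lip. Flat screw tabs stick 17 mm out of the side walls.
- tall_disc: Steel test piece to be swept: upright disc, diameter 36 mm, 22 mm high, dark sides and bright top. Origin at the centre of its underside, z up. The three pieces start side by side in random order, about 65 mm apart along the mouth, centres at tray x -115 to -50 mm, y within +-75 mm. Mass 0.12 to 0.25 kg.
- small_disc: Steel test piece to be swept: upright grey disc, diameter 30 mm, 20 mm high. Origin at the centre of its underside, z up. Mass 0.08 to 0.16 kg.
- square_piece: Steel test piece to be swept: bright flat square, 40 x 40 mm, 12 mm thick. Origin at the centre of its underside, x and y along its sides, z up; its sides start within 20 degrees of the tray's axes. Mass 0.10 to 0.21 kg.
- red_vial: Bystander, loose: white vial with a red cap, upright, diameter 21 mm, 40 mm high, tips easily. Origin at the centre of its underside, z up. Stands left of the pieces (tray +y side). Beyond it stands the tall fixed hardness tester, straight ahead of the robot (x over 0.52 m, y -0.08 to 0.1 m): bring the arm round in front of it, close to the robot.
- blue_vial: Bystander, loose: white vial with a blue cap, upright, diameter 21 mm, 40 mm high, tips easily. Origin at the centre of its underside, z up. Stands beside the mouth on the tray's -y side.
- reference_block: Bystander, loose: bright flat round steel reference block, diameter 62 mm, 10 mm thick, wider than any test piece. Origin at the centre of its underside, z up. Lies on the tray's +y side.
- cone_anvil: Bystander, loose: dark steel anvil, round foot with a cone on top, diameter 34 mm, 32 mm high. Origin at the centre of its underside, z up. Stands beside the mouth on the tray's +y side.

How it is judged:
By the outcome, as a careful person would: the job done as asked, in the order asked, and still so for the second after the job is handed in, with the robot touching nothing.
It also fails if it takes over 64 s, if anything falls off the work surface, if the arm or the gripper's body presses on something with over 40 N, if the wrist force passes 120 N, or if a joint passes its speed limit or range.

### The arm

A 7-joint arm with a two-finger parallel gripper is mounted at the origin on a cart in front of the work surface, level with it; the furniture and walls round the work are solid. World frame = base frame: x ahead of the robot, y to its left, z up, the work surface at z = 0. Lengths are in m, angles in degrees, forces in N, time in s.
With the tool pointing down it reaches from about 0.425 to 0.875 m from the base axis. Payload 4.7 kg.
Tool frame: the origin (TCP) lies midway between the tips of the shut fingers; the grasp point (between the pads) lies behind it (r.grip_depth is the z of the grasp point in the tool frame, in m); z points along the fingers, y is the line along which they close (so a half turn about z gives the same grasp; the last joint's range is limited). The gripper opens to 87 mm and grips with 3 to 60 N. Pads are 19 mm wide; open, the fingers measure 117 mm over their backs; the gripper's body (75 mm by 190 mm) begins 51 mm behind the grasp point.
Start: joints at [-70.124, 18.392, -4.016, 83.108, 1.295, 78.541, -3.26], TCP at [0.212, 0.614, 0.223] pointing down, gripper open.
Joint ranges: [-163.93, 163.93], [-17.29, 119.83], [-79.2, 71.16], [3.27, 140.29], [-89.18, 269.18], [5.43, 117.66], [-154.24, 154.24]. Speed limits (degrees/s): [147.25, 147.25, 180, 180, 180, 180, 180].

### API

Orientations are given as [roll, pitch, yaw] about the fixed x, y, z axes, in that order (R = Rz(yaw) Ry(pitch) Rx(roll)).
In Python, from rig import r, camrig gives the robot as it stands (r), with the cameras (camrig). Calls block until the motion is done:
- r.move_ptp(position, orientation): joint-space move of the TCP to a pose.
- r.move_straight(position, velocity=0.15, ori=None): straight line of the TCP; ori=None keeps the orientation; velocity is the mean speed in m/s.
- r.set_joints(angles): joint-space move.
- r.open() and r.grab(f_grip=None): open the fingers fully, or close them until they stop; f_grip is the grip in N (None keeps the last).
- r.pause(seconds).
- r.inverse_kinematics(position, orientation): joint angles nearest the present ones, or None.
- camrig.camera(name): name is "side" or "top"; returns the picture (384x512x3 uint8, blue, green, red); there is no depth.
- camrig.camera_info(name): a dict with "camera_matrix" (3x3 intrinsics, pixels), "eye" and "rotation" of the camera in the world. Camera axes: x right, y down, z forward; pixel columns grow to the right and rows downward; lengths in m; the calibration is good to about 2 mm. A picture is of the moment at which its call begins. camera_info takes no time and is no camera call.
A pose or a line that the arm cannot do raises r.PlanningError and nothing moves.
- r.close_job(): hands the job in; it is judged then, once.
Readings, each from a call of its own:
- r.current_t(): time.
- r.current_joints(): joint angles.
- r.current_dq(): joint speeds.
- r.current_joint_torque(): joint torques, N m.
- r.current_eef_pos(): TCP position.
- r.current_tcp_rot(): TCP orientation.
- r.current_wrist_force(): force on the tool from outside, world axes, zero at the start.
- r.current_torque(): the same for the moment, N m.
- r.current_grip_width(): finger opening in m.
- r.current_grasp_force(): force on a finger pad.
Only numpy, scipy, OpenCV 4.12 (cv2) and the standard library are available. Lean on these libraries where they do the work, as an engineer would, in place of code of your own. Each camera call takes 0.05 s, during which the arm holds its last target. There are 200 camera calls.

## Working session

There is one attempt and no reset: what is moved stays moved. The work goes in short steps, each a Python script; the robot and the scene stay as the last script left them, time stands still between calls to the robot, and variables do not carry over. Pictures are saved under pics/ and viewed, at most 10 in all, crops included, and the job is handed in when it is done.

```bash
mkdir -p pics; python3 - <<'E'
from rig import r, camrig
import cv2
for n in("top","side"):
    cv2.imwrite(f"pics/{n}0.png",camrig.camera(n)); i=camrig.camera_info(n); print(n,i)
print(r.current_t(),r.grip_depth,r.current_tcp_rot())
E
```

```text
top {'camera_matrix': array([[347.76544006,   0.        , 257.91498133],
       [  0.        , 347.76544006, 185.69636373],
       [  0.        ,   0.        ,   1.        ]]), 'eye': array([ 0.41531673, -0.29199772,  0.85712154]), 'rotation': array([-167.96314972,   -0.20169578,  -82.47897385])}
side {'camera_matrix': array([[458.72307126,   0.        , 250.07902222],
       [  0.        , 458.72307126, 198.30134567],
       [  0.        ,   0.        ,   1.        ]]), 'eye': array([ 0.14757619, -1.0273448 ,  0.43914005]), 'rotation': array([-114.44802161,    0.31929647,  -29.20392077])}
0.1 -0.0187 [-1.79899268e+02  4.63156170e-03  1.60933644e+02]
```

View pics/top0.png

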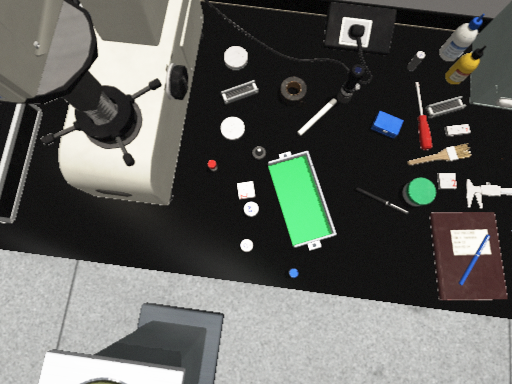

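View pics/side0.png

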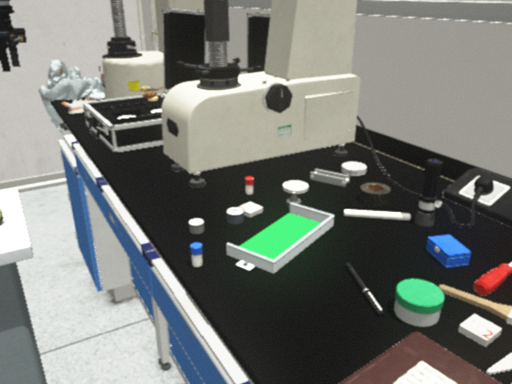

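The top view shows the tray at about (300,198) with its mouth to the left. The pieces are at (246,190) for the square, (251,209) and (246,245). The bystanders are the red vial (212,165), anvil (259,153), block (232,128) and blue vial (293,272). Next I'll measure these precisely.

```bash
cat > h.py <<'E'
import numpy as np, cv2
from rig import r, camrig
from scipy.spatial.transform import Rotation as R
def ray(n,uv,z):
    i=camrig.camera_info(n); K=i["camera_matrix"]; M=R.from_euler("xyz",i["rotation"],degrees=True).as_matrix()
    d=np.c_[np.atleast_2d(uv).astype(float),np.ones(len(np.atleast_2d(uv)))]@np.linalg.inv(K).T@M.T
    e=np.array(i["eye"]); return (e+d*((z-e[2])/d[:,2])[:,None])[:,:2]
def blobs(im,lo,hi,box,amin=20):
    h=cv2.cvtColor(im,cv2.COLOR_BGR2HSV); m=cv2.inRange(h,lo,hi); k=np.zeros_like(m)
    x0,y0,x1,y1=box; k[y0:y1,x0:x1]=m[y0:y1,x0:x1]
    return [c for c in cv2.findContours(k,cv2.RETR_EXTERNAL,cv2.CHAIN_APPROX_NONE)[0] if cv2.contourArea(c)>amin]
E
python3 - <<'E'
from h import *
im=cv2.imread("pics/top0.png")
g=max(blobs(im,(45,120,80),(75,255,255),(200,100,400,300)),key=cv2.contourArea)
p=ray("top",g[:,0],0); print("green",cv2.minAreaRect(p.astype(np.float32)),cv2.boxPoints(cv2.minAreaRect(p.astype(np.float32))))
for c in blobs(im,(0,0,110),(180,255,255),(200,110,305,285)):
    M=cv2.moments(c);uv=(M["m10"]/M["m00"],M["m01"]/M["m00"])
    rc=cv2.minAreaRect(ray("top",c[:,0],0.015).astype(np.float32))
    print(np.round(uv,1),cv2.contourArea(c),[ray("top",uv,z)[0].round(4) for z in(0,.012,.022,.04)],np.round(rc[1],3),rc[2])
cv2.imwrite("pics/c.png",np.hstack([cv2.resize(im[110:285,200:340],None,fx=3.2,fy=3.2,interpolation=2),cv2.resize(cv2.imread("pics/side0.png")[170:280,180:260],(320,560) and None,fx=4,fy=560/110,interpolation=2)]))
E
```

```text
green ((0.5770318508148193, -0.376562237739563), (0.2090722620487213, 0.10117460787296295), 23.988462448120117) [[ 0.4609584  -0.37284374]
 [ 0.50209117 -0.46527964]
 [ 0.69310534 -0.38028073]
 [ 0.65197253 -0.28784484]]
[218.1 281.5] 204.0 [array([ 0.3534, -0.2076]), array([ 0.3543, -0.2088]), array([ 0.355 , -0.2098]), array([ 0.3563, -0.2115])] [0.137 0.018] 89.93136596679688
[293.3 272.8] 56.0 [array([ 0.3968, -0.3829]), array([ 0.397 , -0.3816]), array([ 0.3972, -0.3805]), array([ 0.3976, -0.3786])] [0.018 0.021] 7.516045570373535
[246.2 244.9] 117.5 [array([ 0.4472, -0.2621]), array([ 0.4467, -0.2625]), array([ 0.4463, -0.2629]), array([ 0.4457, -0.2635])] [0.028 0.029] 7.7242255210876465
[250.8 208.4] 160.5 [array([ 0.5373, -0.2612]), array([ 0.5356, -0.2616]), array([ 0.5342, -0.262 ]), array([ 0.5316, -0.2626])] [0.035 0.036] 52.729095458984375
[245.6 189.6] 246.0 [array([ 0.5828, -0.2416]), array([ 0.5805, -0.2423]), array([ 0.5785, -0.2429]), array([ 0.575, -0.244])] [0.041 0.042] 15.907964706420898
[211.3 163.4] 46.5 [array([ 0.639 , -0.1455]), array([ 0.6358, -0.1476]), array([ 0.6332, -0.1493]), array([ 0.6285, -0.1524])] [0.018 0.02 ] 7.579573631286621
[290.7 192. ] 2266.0 [array([ 0.5916, -0.3548]), array([ 0.5891, -0.354 ]), array([ 0.587 , -0.3532]), array([ 0.5833, -0.3519])] [0.238 0.09 ] 5.937315940856934
[301.4 130.3] 30.5 [array([ 0.7585, -0.3643]), array([ 0.7537, -0.3633]), array([ 0.7497, -0.3625]), array([ 0.7425, -0.361 ])] [0.014 0.024] 48.3762092590332
[232.2 127.7] 418.0 [array([ 0.7417, -0.1841]), array([ 0.7371, -0.1856]), array([ 0.7333, -0.1869]), array([ 0.7265, -0.1891])] [0.06  0.062] 7.607551097869873
```

View pics/c.png

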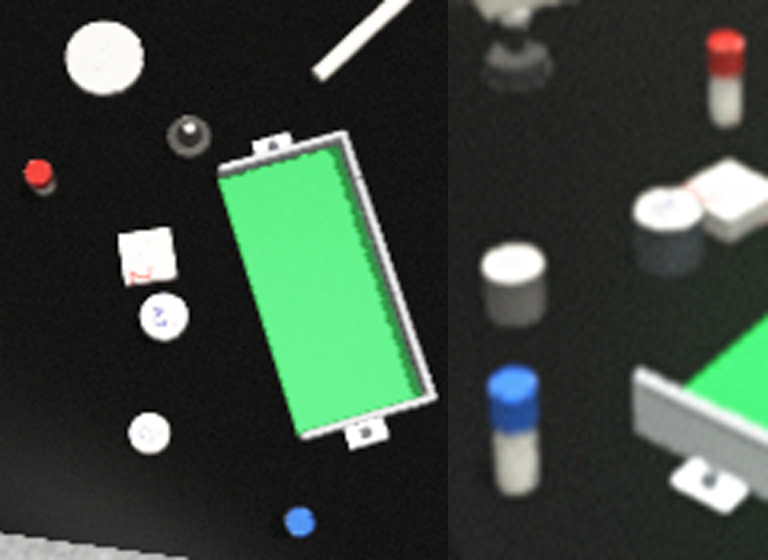

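The square is nearest the +y side, the tall disc ("A1") is in the middle and the small disc is on the −y side. I'll push each one straight along tray +x with the fingers shut, flat face first.

```bash
cat >> h.py <<'E'
O=np.array([.5565,-.3303]); X=np.array([.407,-.9135]); X/=np.linalg.norm(X); Y=np.array([-X[1],X[0]])
YAW=np.degrees(np.arctan2(Y[0],-Y[1])); OR=[180,0,YAW]
def W(x,y,z): return np.r_[O+x*X+y*Y,z]
def T(p): p=np.asarray(p)-O; return np.array([p@X,p@Y])
P={"sq":(T((.5805,-.2423)),.023),"tall":(T((.5342,-.262)),.018),"small":(T((.4464,-.2629)),.015)}
E
python3 - <<'E'
from h import *
print(YAW,{k:v[0].round(4) for k,v in P.items()}, "anvil",T(ray("top",(258.7,152.5),.01)[0]))
for a in(71,40,0,-28):
    t=np.radians(a); print(a,r.inverse_kinematics([.44*np.cos(t),.44*np.sin(t),.22],[180,0,a+180]))
for k,(p,h) in P.items():
    for x,z in((p[0]-h-.024,.12),(p[0]-h-.024,.005),(.03,.005),(.03,.12)):
        q=r.inverse_kinematics(W(x,p[1],z),OR); print(k,None if q is None else np.round(q))
E
```

```text
114.01484309124419 {'sq': array([-0.0706,  0.0577]), 'tall': array([-0.0715,  0.0074]), 'small': array([-0.1064, -0.0731])} anvil [-0.01188674  0.14115881]
71 [-60.98367608  -6.85063856 -12.38366183 110.85997553  -1.51178811
  75.83746825  88.0883508 ]
40 [-47.45057364  -7.34513719   3.66368071 111.39467067   0.48253715
  75.93609785  86.06586289]
0 [  1.47393212  -7.01766437  -4.53372901 111.12073319  -0.57059053
  75.87586303  87.11326925]
-28 [-15.22337349 -10.89393081  35.6953722  112.37913988   6.50924188
  76.58830058  80.46374015]
sq [-28.  23.  56. 100. -21.  68.  58.]
sq [-20.  30.  46. 105. -25.  56.  60.]
sq [ -1.  40.  38.  88. -26.  62.  68.]
sq [ -9.  38.  53.  83. -31.  75.  70.]
tall [-32.  21.  63. 105. -20.  67.  62.]
tall [-17.  25.  45. 110. -22.  54.  62.]
tall [ -1.  37.  41.  92. -27.  61.  72.]
tall [-13.  39.  63.  88. -36.  75.  78.]
small [-42.   5.  70. 115.  -5.  64.  54.]
small [-33.  23.  66. 120. -27.  53.  72.]
small [  1.  34.  44.  99. -27.  58.  79.]
small [ -5.  28.  52.  94. -23.  70.  77.]
```

```bash
python3 - <<'E'
from h import *
q=np.array(r.inverse_kinematics([.44,0,.22],[180,0,180]))
r.grab()
a=q.copy(); a[0]-=71; r.set_joints(a); print(r.current_eef_pos(),r.current_t())
a[0]=q[0]+30; r.set_joints(a); print(r.current_eef_pos(),r.current_t(),r.current_grip_width(),r.current_wrist_force())
p,h=P["small"]; 
r.move_ptp(W(p[0]-h-.024,p[1],.12),OR); print(np.round(r.current_joints()),r.current_t())
r.move_straight(W(p[0]-h-.024,p[1],.005),.1)
im=camrig.camera("side"); cv2.imwrite("pics/s1.png",cv2.resize(im[120:300,120:360],None,fx=3,fy=3)); print(r.current_eef_pos(),r.current_wrist_force(),r.current_t())
E
```

```text
[0.14339651 0.41646001 0.22025288] 3.0333
[ 0.38158787 -0.2190775   0.22000222] 5.45 0.00019420369557893158 [0.07702224 0.06568225 0.61435854]
[ 32.   4.  -8. 113.   1.  64.  48.] 6.1417
[ 0.43114859 -0.22757459  0.00570269] [ 0.15566017 -0.13315947 -0.343709  ] 7.4917
```

View pics/s1.png

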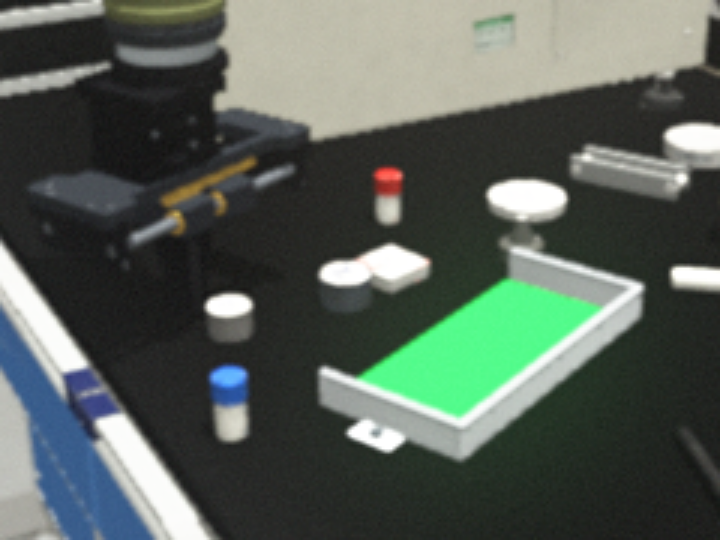

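The fingers are down behind the small disc (crop about (230,317)), nothing has been disturbed and the path to the mouth is clear. I'll push now.

```bash
python3 - <<'E'
from h import *
p,h=P["small"]
r.move_straight(W(.026,p[1],.005),.045); print(r.current_eef_pos(),r.current_wrist_force(),r.current_t())
cv2.imwrite("pics/t2.png",cv2.resize(camrig.camera("top")[110:290,190:350],None,fx=3,fy=3))
r.move_straight(W(0.015,p[1],.005),.05)
r.move_straight(W(0.015,p[1],.09),.12)
r.move_straight(W(-.12,p[1],.09),.2)
cv2.imwrite("pics/t3.png",cv2.resize(camrig.camera("top")[110:290,190:350],None,fx=3,fy=3)); print(r.current_t(),np.round(r.current_joints()))
cv2.imwrite("pics/23.png",np.hstack([cv2.imread("pics/t2.png")[:,:400],cv2.imread("pics/t3.png")[:,80:]]))
E
```

```text
[ 0.50025143 -0.383761    0.0049837 ] [-0.18941561  0.2782534  -0.83494149] 11.45
13.6 [ 34.   8.  -8. 112.   1.  60.  50.]
```

View pics/23.png

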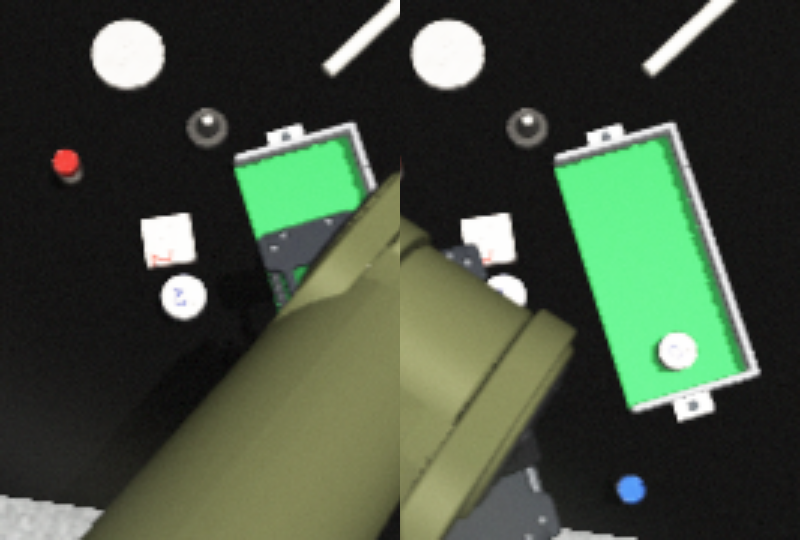

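The small disc is fully inside the tray at crop (678,352) and the other objects haven't moved. The tall disc and the square come next, done the same way.

```bash
python3 - <<'E'
from h import *
for k,end in(("tall",.023),("square","")):
    p,h=P["tall" if k=="tall" else "sq"]; s=p[0]-h-.024; e=.05-.0095-(.018 if k=="tall" else .02); y=p[1]
    r.move_straight(W(s,y,.09),.15)
    r.move_straight(W(s,y,.005),.1)
    r.move_straight(W(e,y,.005),.045); print(k,r.current_wrist_force(),r.current_t())
    r.move_straight(W(e-.012,y,.005),.05)
    r.move_straight(W(e-.012,y,.09),.12)
    r.move_straight(W(-.13,y,.09),.15)
q=r.current_joints()
r.move_ptp([.38,-.22,.22],OR)
im=camrig.camera("top"); s=camrig.camera("side"); print(r.current_t()); cv2.imwrite("pics/t4raw.png",im)
cv2.imwrite("pics/t4.png",np.hstack([cv2.resize(im[110:290,190:350],None,fx=2.5,fy=2.5),cv2.resize(s[140:320,160:320],None,fx=2.5,fy=2.5)]))
for c in blobs(im,(0,0,110),(180,90,255),(245,140,340,260)):
    M=cv2.moments(c); print(cv2.contourArea(c),T(ray("top",(M["m10"]/M["m00"],M["m01"]/M["m00"]),.018)[0]).round(3))
E
```

```text
tall [-0.38617897  0.6033582  -0.1883278 ] 18.4667
square [-0.35966189 -0.16840218 -0.15819875] 25.5083
28.825
115.0 [ 0.05  -0.074]
157.0 [0.051 0.007]
247.5 [0.049 0.059]
582.5 [ 0.075 -0.007]
28.0 [-0.011  0.141]
```

View pics/t4.png

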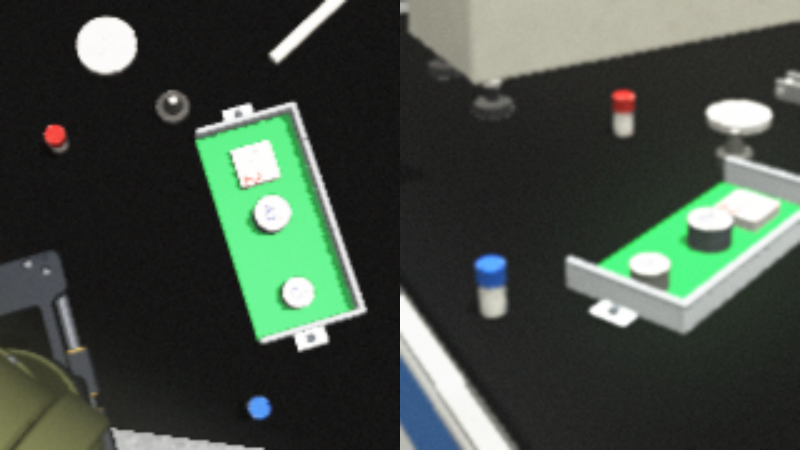

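All three pieces lie flat inside the tray, at tray x of about 50 mm. The vials, block and anvil are where they started, and the arm is clear.

```bash
python3 -c "
from rig import r, camrig
print(r.close_job())"
```

```text
the job is handed in; nothing more can be done
None
```

The tall disc, small disc and square were pushed fully inside the tray and lie flat, the vials, block and anvil still stand where they were, and I handed the job in at about 29 s.

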